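# Pop an adapter and trap it

## Robot

A 7-joint arm with a two-finger parallel gripper is mounted at the origin on the work surface. World frame = base frame: x ahead of the robot, y to its left, z up, the work surface at z = 0. Lengths are in m, angles in rad, forces in N, time in s.
With the tool pointing down it reaches from about 0.4 to 0.85 m from the base axis. Payload 4.5 kg.
Tool frame: the origin (TCP) lies midway between the tips of the shut fingers; the grasp point (between the pads) lies 19 mm behind it; z points along the fingers, y is the line along which they close (so a half turn about z gives the same grasp; the last joint's range is limited). The gripper opens to 88 mm and grips with 3 to 60 N. Pads are 18 mm wide; open, the fingers measure 123 mm over their backs; the gripper's body (75 mm by 187 mm) begins 45 mm behind the grasp point.
Start: joints at [1.211, 0.689, -0.195, 1.565, 0.157, 0.902, -0.215], TCP at [0.24, -0.577, 0.239] pointing down, gripper open.
Joint ranges: [-3.01, 3.01], [-0.46, 2.08], [-1.47, 1.51], [0.13, 2.56], [-1, 4.14], [0.04, 2.09], [-2.66, 2.66]. Speed limits (rad/s): [2.57, 2.57, 3.14, 3.14, 3.14, 3.14, 3.14].

## Interface

Orientations are given as a unit quaternion [x, y, z, w].
In Python, from plant import r, eyes, finish_job gives the robot as it stands. The module is installed in compiled form; this text tells all that it offers.
- The arm moves only by the tool move_arm, never from a script. Its argument "motion" is a list of rows, each a list of 7 numbers: the shift along the tool's x, y, z in mm, then the turn, a rotation vector about the tool's x, y, z in degrees, then the closure, from 0 (fully open) to 1 (shut). A call has 1 to 5 rows; each row is the pose to reach, as a shift and turn from the pose commanded when the call began, along the tool's axes at that moment; what a row does not reach only later rows make up. A row lasts 1/8 s, in which the tool goes at most 62.5 mm and 10.7 degrees, less where a joint would pass 70% of its speed; a pose out of reach is approached as far as the arm can. A call with a gripper value outside its range is refused whole. The fingers move at their own pace and stop on an object; "newtons" is the grip in N (left out, the last holds). Time passes only in rows, so rows that repeat a pose let the fingers close. It gives the time, the measured TCP pose, the force, the opening and the grip force at its end, in the units of the state.
- r.get_state(): the state, without advancing time (a new reading comes with each control period).
- eyes.snapshot(name): name is "scene" or "top"; returns a dict with "frame" (480x640x3 uint8, red, green, blue), "z_map" (480x640 float32, m along the optical axis (not along the pixel's ray), 0 where there is no reading), "intrinsics" (3x3 intrinsics, pixels), "world_to_cam" (4x4, takes a point from world to camera coordinates). Camera axes: x right, y down, z forward; pixel columns grow to the right and rows downward; lengths in m; the calibration is good to about 2 mm. A picture is of the moment at which its call begins.
- finish_job(): hands the job in; it is judged then, once.
The state is a dict: "clock": time; "q": joint angles; "qd": joint speeds; "joint_torque": joint torques, N m; "tool_pos": TCP position; "eef_rot": TCP orientation; "contact_force": force on the tool from outside, world axes, zero at the start; "moment": the same for the moment, N m; "opening": opening from 0.0 (shut) to 1.0 (fully open); "finger_force": force on a finger pad.
Only numpy, scipy, OpenCV 4.12 (cv2) and the standard library are available. Lean on these libraries where they do the work, as an engineer would, in place of code of your own. Each camera call takes 0.05 s, during which the arm holds its last target. There are 200 camera calls.

## Task

Press the orange paddle of the white dispenser with one finger so that a brass adapter pops out, and trap the adapter on the ramp with the other finger before it rolls away off the open end. Do not lift or carry the adapter, and leave everything else on the cabinet where it is. Finish while holding: the paddle still pressed down and the adapter at rest on the ramp against your finger.

Things in the scene. Friction and masses are not known exactly. Their poses are not given: they have to be found in the camera images.
- ramp: Grey ramp of the white dispenser (fixed): a channel 14 mm wide between white kerbs 9 mm high, 3 mm thick. Origin: on its floor under the parked adapter, 31 mm above the cabinet top. x points down the ramp, 10 degrees below level; y is level, across it; z square to the floor. A clear magazine with a white back, 82 mm high and 30 mm wide, covers it up to x = 12 mm; beyond that it is open above.
- ramp_mid (a point): Point on the ramp's floor abreast of the paddle's centre, 79 mm down the ramp from its origin, 17 mm above the cabinet top; the kerbs there reach up to 26 mm and an adapter standing there up to 56 mm. A finger over this point, its tip level with the pressed paddle, clears the kerbs and stands in the adapter's way.
- ramp_end (a point): The ramp's open lower end, on its floor, 125 mm down from the ramp's origin and 9 mm above the cabinet. An adapter that gets here drops off and is lost.
- adapter: The brass adapter that pops out (loose, about 80 g): a disc of 38 mm diameter, 12 mm thick, on its edge in the ramp like a wheel. Origin: its centre; its y axis is the axle. Parked at ramp x = 0; wholly out of the magazine from about x = 31 mm. Once let go, a spring kicks it out and it rolls off the ramp in under a second. Three more lying on a steel spindle are fixed.
- paddle_top (a point): Centre of the top of the orange paddle beside the ramp (on the ramp's -y side): a level plate 60 mm along the ramp by 36 mm across, its top 47 mm above the cabinet when up and 37 mm when fully down; 58 mm level across from ramp_mid. It moves down with the paddle. Its white housing around it is 33 mm high.
- paddle (a joint): How far the paddle is pressed, m: 0 up, 0.010 fully down; a spring takes 1.3 N to start and 4 N to press fully. An orange stop tab, part of it, stands in the ramp in front of the parked adapter and sinks with it: the adapter is let go somewhere around half way, for certain by 0.008.
- clamp: Stainless record clamp, bystander: 76 mm wide, 50 mm high. Origin: centre of its underside.
- coaster: Round bamboo coaster, bystander: 96 mm wide, 10 mm thick. Origin: centre of its underside.
- tumbler: Glass tumbler standing on the coaster, bystander: 74 mm wide, 95 mm high. Origin: centre of its underside.
- remote: Wooden remote with one black silicone button, bystander: 145 x 42 x 18 mm, long side along its x. Origin: centre of its underside.
- brush: Record brush with dark wooden back, bystander: 95 x 36 x 32 mm, long side along its x. Origin: centre of its underside.
- level: Small round bubble level, bystander: 44 mm wide, 14 mm high. Origin: centre of its underside.
- case: Black stylus case, bystander: 60 x 45 x 30 mm. Origin: centre of its underside.
Things that resemble listed ones, but are neither listed nor needed, are in the scene too. What is meant by the part that bears ramp is not green, and is the larger of those in its own colour.

How it is judged:
On the way, in this order (a step that is already met when the one before it is completed fails the run):
1. a finger starts to press the paddle while the adapter is still parked (value of joint paddle above 0.002 m and contact force between the fingers and paddle above 0.3 N and x of adapter in the frame of ramp below 0.012 m).
2. the adapter has popped out and is stopped on the ramp by a finger, the paddle still pressed (value of joint paddle above 0.004 m and contact force between the fingers and paddle above 0.3 N and x of adapter in the frame of ramp between 0.026 and 0.125 m and contact force between the fingers and adapter above 0.02 N and linear speed of adapter below 0.02 m/s), for 0.3 s.
At the end, for the whole second after the job is handed in: The fingers still press the paddle (4 mm or more down, over 0.3 N) and touch the adapter (over 0.02 N), which rests on the ramp (centre 15 to 25 mm from its floor), out of the magazine, its centre 26 to 125 mm down the ramp from where it was parked, slower than 20 mm/s (all of step 2 and z of adapter in the frame of ramp between 0.015 and 0.025 m); the arm keeps its last pose, push and grip.
It fails at once if the adapter is lifted off the ramp, or leaves it (z of adapter in the frame of ramp above 0.03 m or z of adapter in the frame of ramp below 0.01 m or x of adapter in the frame of ramp above 0.13 m).
It fails at once if another thing on the cabinet is moved by more than 15 mm (distance of any of clamp, coaster, tumbler, remote, brush, level, case from where it was at the start of the episode above 0.015 m).
It also fails if it takes over 32 s, if anything falls off the work surface, if the arm or the gripper's body presses on something with over 40 N, if the wrist force passes 120 N, or if a joint passes its speed limit or range.

## Working session

There is one attempt and no reset: what is moved stays moved. The work goes in short steps, Python scripts to look and compute and a tool call to move; the robot and the scene stay as the last step left them, time stands still between calls to the robot, and variables do not carry over. Pictures are saved under pics/ and viewed, at most 10 in all, crops included, and the job is handed in when it is done.

Besides the shell and the picture viewer there is one more tool, called after "Request:" as name(argument=value, ...) on one line, values as JSON. move_arm: Moves the arm, as the interface text tells. Its arguments: {"type":"object","properties":{"motion":{"type":"array","items":{"type":"array","items":{"type":"number"}}},"newtons":{"type":"number"}},"required":["motion"]}

```bash
mkdir -p pics; cat > h.py <<'E'
import numpy as np, cv2
from plant import r, eyes, finish_job
def snap(n,f=None):
    s=eyes.snapshot(n)
    np.savez(f'{n}.npz',**s)
    if f: cv2.imwrite('pics/'+f,s['frame'][:,:,::-1])
    return s
def px(s,u,v,z=None):
    K,T=s['intrinsics'],s['world_to_cam']
    if z is None: z=float(np.median([x for x in s['z_map'][v-1:v+2,u-1:u+2].ravel() if x>0]))
    c=np.linalg.inv(K)@[u,v,1]*z
    return (np.linalg.inv(T)@np.r_[c,1])[:3]
def proj(s,p):
    c=(s['world_to_cam']@np.r_[p,1])[:3]; q=s['intrinsics']@c; return q[:2]/q[2]
E
python3 - <<'E'
from h import *
a=snap('scene','s1.png');b=snap('top','t1.png')
print(r.get_state())
for s in(a,b): print(s['intrinsics'],s['world_to_cam'])
E
```

```text
{'clock': 0.1, 'q': array([ 1.21081045,  0.68989187, -0.19451893,  1.56622071,  0.15730952,
        0.90250829, -0.21511866]), 'qd': array([ 0.00164651, -0.00219613, -0.00099572, -0.00361159,  0.00017102,
       -0.00102998,  0.0016226 ]), 'joint_torque': array([-4.03248167e-03, -5.28507793e+01, -1.27188787e+00, -1.53837436e+01,
       -5.25677169e-02,  1.98958332e-03,  7.16160366e-05]), 'tool_pos': array([ 0.23954606, -0.57666466,  0.2380005 ]), 'eef_rot': array([ 9.80672897e-01,  1.95652752e-01, -2.22824100e-04, -7.87363360e-04]), 'contact_force': array([ 0.04766979, -0.22178648,  0.07240961]), 'moment': array([ 0.02890816, -0.02627878, -0.03108203]), 'finger_force': 0.0, 'opening': 1.0003080164799325}
[[449.74386364   0.         314.82347778]
 [  0.         449.74386364 241.27393825]
 [  0.           0.           1.        ]] [[-0.45152255  0.89224016 -0.00590528  0.21056812]
 [ 0.69956662  0.34989556 -0.62304065 -0.34776659]
 [-0.55383566 -0.28544804 -0.78216717  1.37328462]
 [ 0.          0.          0.          1.        ]]
[[456.51601714   0.         320.11625789]
 [  0.         456.51601714 237.94691519]
 [  0.           0.           1.        ]] [[ 6.13142422e-04 -9.99874557e-01 -1.58270220e-02  4.71620459e-02]
 [-9.99809798e-01 -3.04426835e-04 -1.95006460e-02  4.97725505e-01]
 [ 1.94933816e-02  1.58359684e-02 -9.99684565e-01  9.43526065e-01]
 [ 0.00000000e+00  0.00000000e+00  0.00000000e+00  1.00000000e+00]]
```

View pics/s1.png

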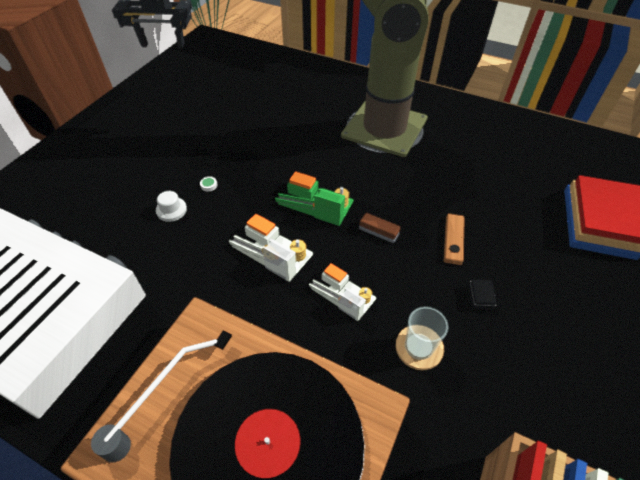

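View pics/t1.png

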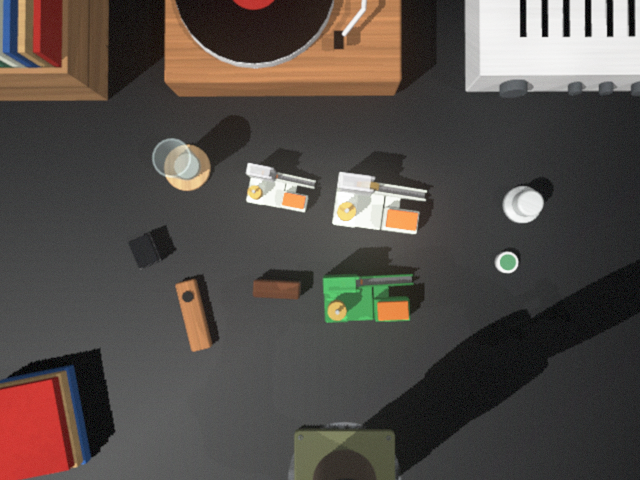

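Three dispensers are in view. In the top picture they are a large white one at (380,203), a small white one at (280,188) and a green one at (367,298). In the scene picture they are at (270,248), (343,290) and (315,198). The one meant is not green and is the larger of the white ones, so it is the one at top (380,203). I'll confirm it in an enlarged crop.

```bash
python3 - <<'E'
from h import *
a=np.load('scene.npz');b=np.load('top.npz')
A=cv2.resize(a['frame'][205:285,222:322],None,fx=7,fy=7,interpolation=2)[:,:,::-1]
B=cv2.resize(b['frame'][165:240,328:433],None,fx=7,fy=7,interpolation=2)[:,:,::-1]
cv2.imwrite('pics/ca.png',A);cv2.imwrite('pics/cb.png',B)
for n,s,box in(('scene',a,(205,285,222,322)),('top',b,(165,240,328,433))):
    h=cv2.cvtColor(s['frame'],cv2.COLOR_RGB2HSV)
    m=cv2.inRange(h,(5,180,150),(14,255,255)); mm=np.zeros_like(m);mm[box[0]:box[1],box[2]:box[3]]=m[box[0]:box[1],box[2]:box[3]]
    N,l,st,c=cv2.connectedComponentsWithStats(mm)
    for i in range(1,N):
        if st[i,4]>40:
            v,u=np.where(l==i); P=np.array([px(s,x,y) for x,y in zip(u,v)])
            print(n,c[i],st[i],np.median(P,0)); 
            P=P[abs(P[:,2]-np.median(P[:,2]))<.006]
            R=cv2.minAreaRect((P[:,:2]*1000).astype(np.float32)); print(R,len(P))
E
```

```text
scene [259.38888889 223.64444444] [247 214  28  21  90] [ 0.53643092 -0.12140279  0.04471842]
((532.6600952148438, -112.28337860107422), (60.33246994018555, 36.906707763671875), 82.04153442382812) 66
```

View pics/ca.png

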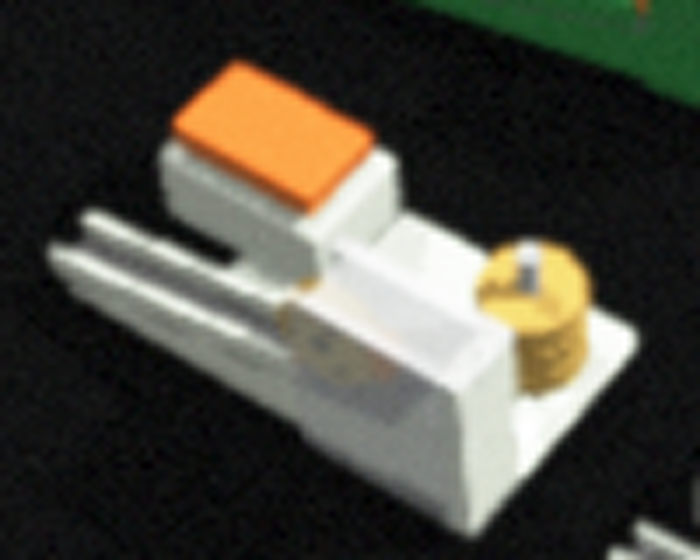

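View pics/cb.png

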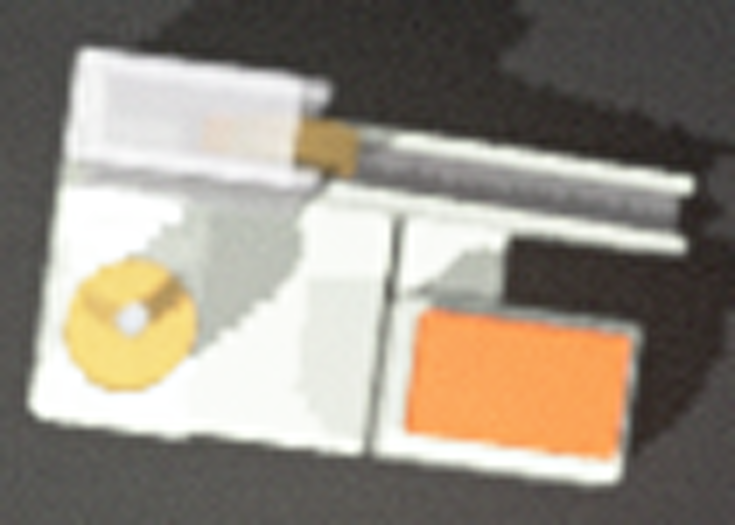

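The crop confirms it: the larger white dispenser has an orange paddle, with corners in the top crop at (418,308), (635,330), (615,458) and (405,432). Its ramp runs to the right and ends at kerb ends (693,183) and (685,245). The adapter sits under the clear magazine.

```bash
python3 - <<'E'
from h import *
from scipy.spatial.transform import Rotation as R
a=np.load('scene.npz');b=np.load('top.npz')
def P(s): return s['intrinsics']@s['world_to_cam'][:3]
def tri(ua,ub):
    X=cv2.triangulatePoints(P(a),P(b),np.array(ua,float),np.array(ub,float)); return X[:3,0]/X[3,0]
ca=lambda u,v:((u+.5)/7-.5+222,(v+.5)/7-.5+205)
cb=lambda u,v:((u+.5)/7-.5+328,(v+.5)/7-.5+165)
# order: magfar... ; top corner <-> scene corner
top=[(418,308),(635,330),(615,458),(405,432)]
sc=[(312,210),(172,128),(240,62),(375,135)]
Q=np.array([tri(ca(*s),cb(*t)) for s,t in zip(sc,top)]);print(Q,Q.mean(0))
c=Q.mean(0); d=(Q[1]-Q[0]+Q[2]-Q[3]);d[2]=0;
print('yaw',np.degrees(np.arctan2(d[1],d[0])))
# ramp kerb ends outer corner top
E=np.array([tri(ca(88,212),cb(685,245)),tri(ca(52,250),cb(693,183))]);print('kerb ends',E)
def plane(s,uv,z):
    o=px(s,0,0,0.); p=px(s,*uv,1.)-o; return o+p*(z-o[2])/p[2]
for t,z in (((418,308),.047),((635,330),.047),((615,458),.047),((405,432),.047),((685,245),.018),((693,183),.018),((330,185),.042),((395,140),.035)): print(plane(b,cb(*t),z))
S=r.get_state();M=R.from_quat(S['eef_rot']).as_matrix();print(M,M.shape)
E
```

```text
[[ 0.55477783 -0.08545021  0.0423645 ]
 [ 0.54780026 -0.14559149  0.04639604]
 [ 0.51167007 -0.14007531  0.04677506]
 [ 0.51925671 -0.08119709  0.04622013]] [ 0.53337622 -0.11307852  0.04543893]
yaw -96.9764967718162
kerb ends [[ 0.57490677 -0.16601102  0.01952627]
 [ 0.59331244 -0.1689084   0.01748395]]
[ 0.55523901 -0.08655557  0.047     ]
[ 0.5489564  -0.14785408  0.047     ]
[ 0.51269131 -0.14208369  0.047     ]
[ 0.52005971 -0.08280141  0.047     ]
[ 0.57605695 -0.16827461  0.018     ]
[ 0.5942168  -0.17067591  0.018     ]
[ 0.59083282 -0.06222937  0.042     ]
[ 0.60463517 -0.08163833  0.035     ]
[[ 9.23439902e-01  3.83742351e-01 -7.45134727e-04]
 [ 3.83743053e-01 -9.23438762e-01  1.45709952e-03]
 [-1.28935495e-04 -1.63148411e-03 -9.99998661e-01]] (3, 3)
```

Request:
move_arm(motion=[[48,-30,10,0,0,-10,0.54],[96,-60,20,0,0,-20,0.54],[144,-90,30,0,0,-30,0.54],[192,-120,40,0,0,-40,0.54],[240,-150,50,0,0,-50,0.54]])

```text
clock: 0.72
tool_pos: [0.4046, -0.345, 0.1883]
eef_rot: [0.804, 0.594, 0.0, -0.0]
contact_force: [0.8, -0.4, 0.5]
opening: 0.469
finger_force: 0.0
```

```bash
cat > g.py <<'E'
from h import *
from scipy.spatial.transform import Rotation as R
import sys
S=r.get_state();M=R.from_quat(S['eef_rot']).as_matrix()
g=np.array([0.563,-0.117,float(sys.argv[1])]);th=np.radians(-6.5)
y=np.array([np.cos(th),np.sin(th),0]);z=np.array([0,0,-1.]);G=np.c_[np.cross(y,z),y,z]
print(S['clock'],S['tool_pos'],S['contact_force'],S['opening'])
print('shift mm',(M.T@(g-S['tool_pos'])*1000).round(1),'turn',np.degrees(R.from_matrix(M.T@G).as_rotvec()).round(1))
E
python3 g.py 0.09
```

```text
0.725 [ 0.40462277 -0.345027    0.18830293] [ 0.81910779 -0.4031034   0.54498135] 0.4688893142715444
shift mm [264.5  84.2  98.3] turn [ -0.   -0.  -10.6]
```

Request:
move_arm(motion=[[53,17,10,0,0,-3,0.54],[106,34,25,0,0,-6,0.54],[159,51,45,0,0,-9,0.54],[212,68,70,0,0,-10.6,0.54],[264,84,98,0,0,-10.6,0.54]])

```text
clock: 1.35
tool_pos: [0.5642, -0.1185, 0.0898]
eef_rot: [0.748, 0.664, 0.0, 0.0]
contact_force: [0.7, -0.7, -0.4]
opening: 0.459
finger_force: 0.0
```

Request:
move_arm(motion=[[0,0,0,0,0,0,0.54],[0,0,0,0,0,0,0.54]])

```text
clock: 1.6
tool_pos: [0.5625, -0.1204, 0.0903]
eef_rot: [0.748, 0.664, -0.001, -0.0]
contact_force: [-0.2, 0.3, 0.5]
opening: 0.459
finger_force: 0.0
```

```bash
python3 g.py 0.09; python3 - <<'E'
from h import *
a=snap('scene');b=snap('top')
A=cv2.resize(a['frame'][165:285,202:342],None,fx=5,fy=5,interpolation=2)[:,:,::-1]
cv2.imwrite('pics/ca2.png',A)
E
```

```text
1.6 [ 0.56249058 -0.12038686  0.09030513] [-0.15166618  0.27655222  0.51773815] 0.4586371632051265
shift mm [3.4 0.1 0.3] turn [-0.1  0.1 -0.3]
```

View pics/ca2.png

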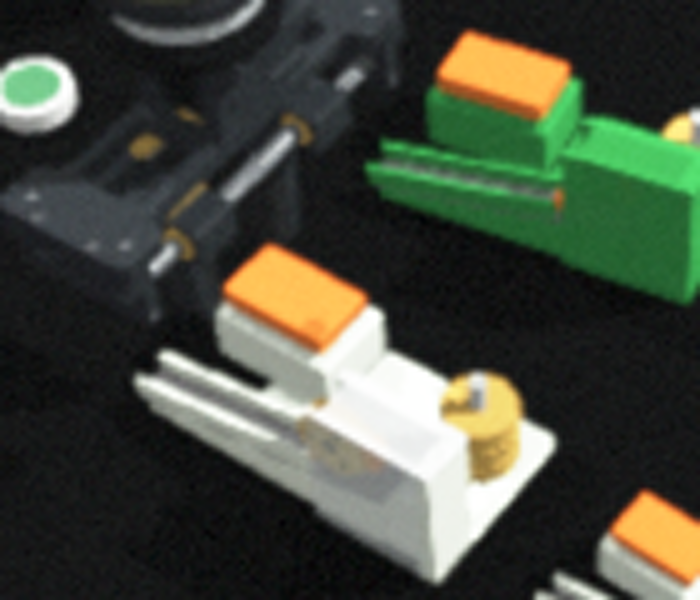

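The gripper appears at crop (230,190), up and to the left of the paddle at (295,300). I'll check that against the projected TCP.

```bash
python3 - <<'E'
from h import *
a=np.load('scene.npz');b=np.load('top.npz')
S=r.get_state();p=S['tool_pos'];y=np.array([.994,-.113,0])
print(S['clock'],p)
for k in(-.029,0,.029):
    for s in(a,b): print(k,proj(s,p+k*y),end=' ')
    print(((proj(a,p+k*y)-[202,165])*5))
print(proj(a,[.59,-.12,.017]))
for u,v in((233,227),(246,215),(262,200),(275,178)): print(px(a,u,v))
cv2.imwrite('pics/t2.png',cv2.resize(b['frame'][120:270,290:490],None,fx=4,fy=4,interpolation=2)[:,:,::-1])
a=snap('scene');cv2.imwrite('pics/s3.png',cv2.resize(a['frame'][120:300,172:412],None,fx=3.3,fy=3.3)[:,:,::-1])
E
```

```text
1.7 [ 0.56241277 -0.12195531  0.0909826 ]
-0.029 [255.69845493 209.85043667] -0.029 [407.43999614 218.067119  ] [268.49227465 224.25218336]
0 [247.84112248 217.73132378] 0 [409.13375177 202.80903064] [229.2056124  263.65661889]
0.029 [239.75004267 225.84665897] 0.029 [410.82550337 187.56899547] [188.75021337 304.23329484]
[246.14951613 246.49762537]
[ 0.64452122 -0.09639721  0.15824187]
[ 4.93276631e-01 -1.84002959e-01  3.99105352e-04]
[ 0.42795191 -0.17577121 -0.00144629]
[ 0.49082223 -0.08506158  0.1694369 ]
```

View pics/s3.png

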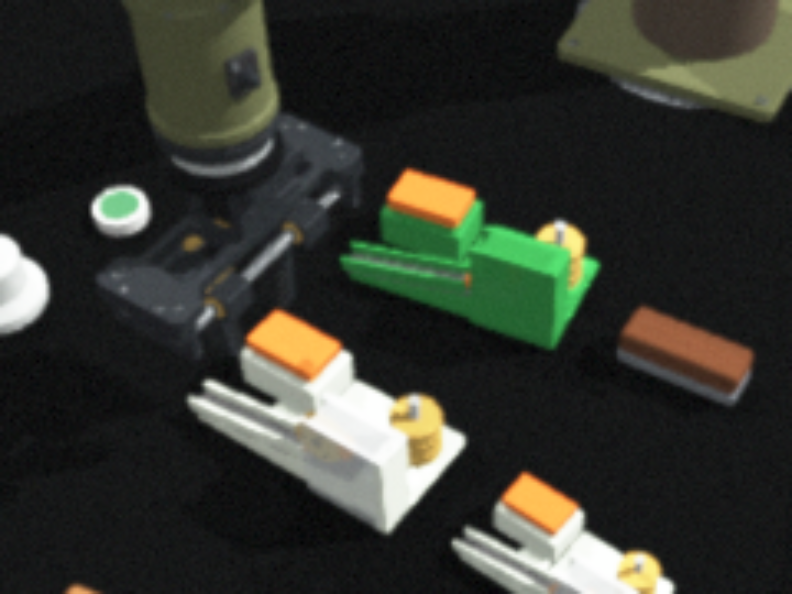

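View pics/t2.png

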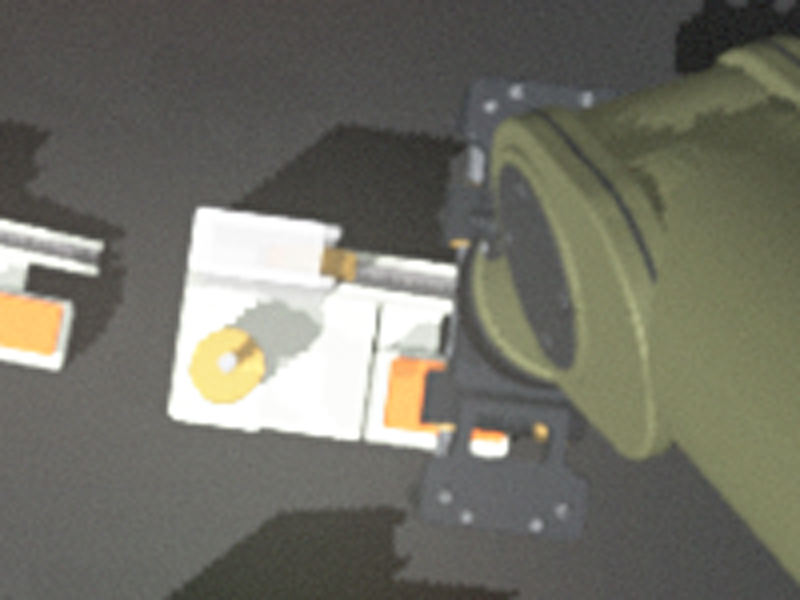

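The faint dark fingertips match the projection at crop (268,224) and (189,304), so one is over the paddle and the other over the ramp. I'll descend to just above the paddle.

Request:
move_arm(motion=[[2,0,15,0,0,0,0.54],[4,0,30,0,0,0,0.54],[5,0,37,0,0,0,0.54],[5,0,37,0,0,0,0.54]])

```text
clock: 2.25
tool_pos: [0.5632, -0.1146, 0.0528]
eef_rot: [0.748, 0.664, -0.001, -0.001]
contact_force: [1.3, -0.0, -0.2]
opening: 0.462
finger_force: 0.0
```

```bash
python3 g.py 0.037;
```

```text
2.25 [ 0.56318039 -0.11458477  0.05280834] [ 1.26434597 -0.0445098  -0.24590212] 0.4623102998585208
shift mm [-2.4  0.1 15.8] turn [-0.1 -0.  -0.3]
```

Request:
move_arm(motion=[[0,0,8,0,0,0,0.54],[0,0,13,0,0,0,0.54],[0,0,16,0,0,0,0.54],[0,0,16,0,0,0,0.54],[0,0,16,0,0,0,0.54]])

```text
clock: 2.88
tool_pos: [0.5643, -0.1149, 0.0381]
eef_rot: [0.748, 0.664, 0.0, 0.0]
contact_force: [1.5, 0.2, 3.0]
opening: 0.459
finger_force: 1.8
```

```bash
python3 g.py 0.037; python3 - <<'E'
from h import *
a=snap('scene')
cv2.imwrite('pics/s4.png',cv2.resize(a['frame'][195:295,217:337],None,fx=6,fy=6,interpolation=2)[:,:,::-1])
E
```

```text
2.875 [ 0.56429475 -0.11490423  0.03810804] [1.47573809 0.22704516 2.95083542] 0.4589270878304281
shift mm [-2.2 -1.   1.1] turn [ 0.1 -0.  -0.3]
```

View pics/s4.png

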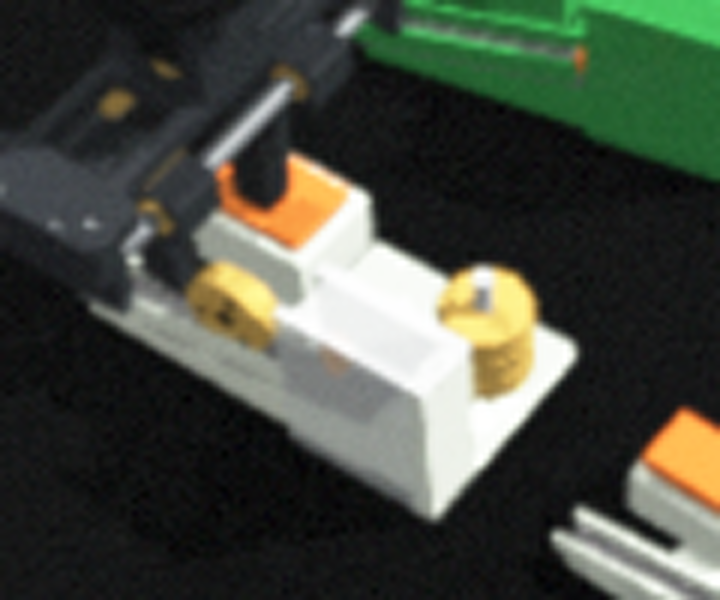

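The adapter has popped out, at crop (232,305), and rests against the ramp finger. The paddle is pressed. I'll hold for a second and check that it stays at rest.

Request:
move_arm(motion=[[0,0,1,0,0,0,0.54],[0,0,1,0,0,0,0.54],[0,0,1,0,0,0,0.54],[0,0,1,0,0,0,0.54],[0,0,1,0,0,0,0.54]])

```text
clock: 3.55
tool_pos: [0.5643, -0.115, 0.0373]
eef_rot: [0.748, 0.664, 0.0, 0.0]
contact_force: [1.2, 0.2, 7.7]
opening: 0.46
finger_force: 3.7
```

Request:
move_arm(motion=[[0,0,0,0,0,0,0.54],[0,0,0,0,0,0,0.54],[0,0,0,0,0,0,0.54],[0,0,0,0,0,0,0.54]])

```text
clock: 4.05
tool_pos: [0.5643, -0.1149, 0.0373]
eef_rot: [0.748, 0.664, 0.0, 0.0]
contact_force: [1.0, -0.3, 7.4]
opening: 0.46
finger_force: 3.7
```

```bash
python3 - <<'E'
from h import *
def brass(s):
    h=cv2.cvtColor(s['frame'][235:260,245:266],cv2.COLOR_RGB2HSV); m=cv2.inRange(h,(15,90,60),(32,255,255)); v,u=np.where(m); return len(u),u.mean()+245,v.mean()+235
print(brass(np.load('scene.npz')))
for i in range(3): s=snap('scene'); print(brass(s),r.get_state()['contact_force'],r.get_state()['tool_pos'])
d=px(s,256,246); c=np.array([.534,-.114]);t=np.radians(-96.5)
print(d,'ramp x approx',79+1000*((d[:2]-c)@[np.cos(t),np.sin(t)])/np.cos(np.radians(10)))
E
```

```text
(148, np.float64(255.3581081081081), np.float64(245.13513513513513))
(144, np.float64(255.28472222222223), np.float64(245.09722222222223)) [0.49968116 0.5333604  7.71639601] [ 0.56425795 -0.11493556  0.03732948]
(144, np.float64(255.28472222222223), np.float64(245.09722222222223)) [0.73534662 0.08245341 7.91253957] [ 0.56428933 -0.11492383  0.03734476]
(145, np.float64(255.2344827586207), np.float64(245.09655172413792)) [0.92745366 0.52852816 7.4640035 ] [ 0.56428004 -0.11496113  0.0373436 ]
[ 0.60104521 -0.08121737  0.05385374] ramp x approx 38.21881501708678
```

```bash
python3 - <<'E'
from h import *
s=np.load('scene.npz')
for x in(40,45,49,53):
    k=(79-x)/1000*.985; print(x,proj(s,np.array([.5915+.113*k,-.1205+.994*k,.017+k*.176+.0187])+np.array([.006,-.0007,0])))
h=cv2.cvtColor(s['frame'],cv2.COLOR_RGB2HSV); m=cv2.inRange(h,(15,90,60),(32,255,255))[236:260,240:270]; print('\n'.join(''.join('#' if c else '.' for c in l) for l in m))
E
```

```text
40 [255.68516312 249.02515144]
45 [254.03129695 248.32702007]
49 [252.71369013 247.77083079]
53 [251.40093072 247.2166877 ]
..............................
..............................
..............................
..........######..............
..........########............
.........###########..........
........#############.........
........############.#........
........##############........
........###############.......
.........#############........
..........############........
..........####.########.......
............###########.......
..............#########.......
.................#####........
...................###........
..............................
..............................
..............................
..............................
..............................
..............................
..............................
```

The adapter is at rest. I'll move the finger a few mm up the ramp; if the adapter follows, they are in contact.

Request:
move_arm(motion=[[1,0,0,0,0,0,0.54],[2,0,0,0,0,0,0.54],[4,0,0,0,0,0,0.54],[4,0,0,0,0,0,0.54],[4,0,0,0,0,0,0.54]])

```text
clock: 4.82
tool_pos: [0.5642, -0.1134, 0.0373]
eef_rot: [0.749, 0.663, -0.001, 0.001]
contact_force: [-0.3, -3.5, 7.9]
opening: 0.46
finger_force: 4.0
```

Request:
move_arm(motion=[[0,0,0,0,0,0,0.54],[0,0,0,0,0,0,0.54],[0,0,0,0,0,0,0.54],[0,0,0,0,0,0,0.54]])

```text
clock: 5.32
tool_pos: [0.5642, -0.1134, 0.0373]
eef_rot: [0.748, 0.663, -0.001, 0.001]
contact_force: [0.2, -3.6, 9.0]
opening: 0.46
finger_force: 4.0
```

```bash
python3 - <<'E'
from h import *
def brass(s):
    h=cv2.cvtColor(s['frame'][235:260,245:266],cv2.COLOR_RGB2HSV); m=cv2.inRange(h,(15,90,60),(32,255,255)); v,u=np.where(m); return len(u),u.mean()+245,v.mean()+235
for i in range(2): print(brass(snap('scene')),r.get_state()['contact_force'],r.get_state()['tool_pos'])
E
```

```text
(145, np.float64(255.43448275862067), np.float64(245.1448275862069)) [ 0.04422852 -4.05632366  9.09419694] [ 0.56414223 -0.11343196  0.03733027]
(145, np.float64(255.44137931034481), np.float64(245.1448275862069)) [ 0.74441253 -3.15625849  7.6653727 ] [ 0.56416217 -0.11342911  0.03731953]
```

```bash
python3 -c "
from h import *
print(finish_job())"
```

```text
the job is handed in; nothing more can be done
None
```

I pressed the paddle of the larger white dispenser fully down. The adapter popped out and sits at rest on the ramp, and it looks held against the other finger. I handed the job in while holding; no verdict came back.

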